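Burnish a panel joint and cover its bend with a plaster rosette

ROBOT

A 7-joint arm with a two-finger parallel gripper is mounted at the origin on the work surface. World frame = base frame: x ahead of the robot, y to its left, z up, the work surface at z = 0. Lengths are in m, angles in rad, forces in N, time in s.
With the tool pointing down it reaches from about 0.425 to 0.925 m from the base axis. Payload 6.8 kg.
Tool frame: the origin (TCP) lies midway between the tips of the shut fingers; the grasp point (between the pads) lies bot.grip_point_offset behind it (bot.grip_point_offset is the distance from the TCP to the grasp point, in m); z points along the fingers, y is the line along which they close (so a half turn about z gives the same grasp; the last joint's range is limited). The gripper opens to 85 mm and grips with 20 to 120 N. Pads are 22 mm wide; open, the fingers measure 114 mm over their backs; the gripper's body (76 mm by 85 mm) begins 54 mm behind the grasp point. The pads swing forward as they close: fully open they stand 13 mm farther back than shut.
Start: joints at [1.234, 0.477, 0.022, 1.555, -0.011, 1.109, -0.083], TCP at [0.153, -0.657, 0.231] pointing down, gripper open.
Joint ranges: [-2.96, 2.96], [-0.34, 2.1], [-1.41, 1.46], [0.24, 2.44], [-1.37, 4.51], [0.17, 1.92], [-2.96, 2.96]. Speed limits (rad/s): [2.39, 2.39, 3.14, 3.14, 3.14, 3.14, 3.14].

INTERFACE

Orientations are given as a unit quaternion [w, x, y, z].
In Python, from station import get_obs, cams, job, bot gives the robot as it stands.
- The arm moves only by the tool arm_command, never from a script. Its argument "rows" is a list that holds one entry, the list of rows, each a list of 5 numbers: the finger opening in mm, from 0 to 85.4, then the shift along the world's x, y, z in units of 60 mm (1.0 is 60 mm), then the turn about the world's z in units of 0.08 rad (1.0 is 0.08 rad). In form: [[[grip, x, y, z, turn], ...]]. A call has exactly 10 rows; each row shifts and turns the commanded pose from where the row before left it; what a row does not reach is not made up. A row lasts 1/8 s, in which the tool goes at most 62.5 mm and 10.7 degrees, less where a joint would pass 70% of its speed; a pose out of reach is approached as far as the arm can. A call with a number of a shift or a turn outside -1 to 1 is refused whole. A call with a gripper value outside its range is refused whole. The fingers move at their own pace and stop on an object; "newtons" is the grip in N (left out, the last holds). Time passes only in rows, so rows that do not move let the fingers close, or fill a call up. It gives the time, the measured TCP pose, the force, the opening and the grip force at its end, in the units of the state.
- get_obs(): the state, without advancing time (a new reading comes with each control period).
- cams.read_camera(name): name is "side" or "top"; returns the picture (480x640x3 uint8, red, green, blue); there is no depth.
- cams.camera_params(name): a dict with "K" (3x3 intrinsics, pixels), "extrinsics" (4x4, takes a point from camera to world coordinates). Camera axes: x right, y down, z forward; pixel columns grow to the right and rows downward; lengths in m; the calibration is good to about 2 mm. A picture is of the moment at which its call begins. camera_params takes no time and is no camera call.
- job.hand_in(): hands the job in; it is judged then, once.
The state is a dict: "t": time; "q": joint angles; "joint_vel": joint speeds; "joint_torque": joint torques, N m; "eef_pos": TCP position; "tool_rot": TCP orientation; "contact_force": force on the tool from outside, world axes, zero at the start; "torque": the same for the moment, N m; "gripper_width": opening from 0.0 (shut) to 1.0 (fully open); "grasp_force": force on a finger pad.
Only numpy, scipy, OpenCV 4.12 (cv2) and the standard library are available. Lean on these libraries where they do the work, as an engineer would, in place of code of your own. Each camera call takes 0.05 s, during which the arm holds its last target. There are 200 camera calls.

TASK

Take the hanging burnisher and rub down the dark joint line of the panel with its tip, from the end with the brass disc round the bend to the other end, slowly (under 10 cm a second) and lightly (the panel must never feel more than 10 N), without rubbing the white face beside the line. Hang the burnisher back in its fork, and only then set the round plaster rosette, face up, down gently on the panel, centred over the bend of the line. The plaster is fragile: keep the grip force on it under 15 N; leave the square plaster boss, the jar and the roll of tape where they are.

Things in the scene. Friction and masses are not known exactly. Their poses are not given: they have to be found in the camera images.
- burnisher: upright hand burnisher, 126 mm long, 120 g; origin at the bottom of its tip, z up along it. From the tip: steel stem 10 mm thick with a 12 mm ball end (0 to 60 mm), collar 36 mm across (60 to 66 mm), dark wooden handle 16 mm square (66 to 126 mm), flats facing its x and y. At first it hangs by the collar in the fork, tip 20 mm above the table
- tip (a point): bottom of the burnisher's ball tip, same point as its origin
- rest: fixed wooden rest, base 90 x 90 x 12 mm; origin on the table, z up. Two level prongs, 16 mm wide, 10 mm thick, tops 80 mm above the table, 24 mm slot between them, run along its x from x = -23 mm (slot open here) to a 60 mm wide back post at x = 35 to 49 mm, as high as the prongs
- fork (a point): point in the rest's slot where the burnisher's axis belongs (x = 0, y = 0 of the rest), at the height of the prong tops (80 mm), on which the collar's underside lies; within 14 mm of it counts
- panel: white panel, 160 mm (x) by 190 mm (y) by 16 mm thick, origin at the centre of its underside, lying level on a dark foam pad 22 mm thick: its top is 38 mm above the table and sinks straight down about 1.7 mm per newton (after the first 0.5 N), 18 mm at most. It does not slide or tilt
- seam_a: first straight leg of the joint line, 99 mm long, 5 mm wide, flush with the panel's top; origin at its middle, x along it from the start to the bend
- seam_b: second straight leg of the joint line, 81 mm long; origin at its middle, x along it from the bend to the end
- seam_start (a point): start of the joint line, centre of the brass disc (14 mm), on the panel's top; z up
- seam_bend (a point): bend of the joint line, on the panel's top; z up
- seam_end (a point): other end of the joint line, on the panel's top; z up
- rosette: round plaster rosette, fragile, about 60 g, 54 mm in diameter, straight side 20 mm high, beaded face up with a dome to 29 mm; lies on the table; origin at the centre of its underside, z up
- square_boss: square plaster boss, 50 x 50 mm, 28 mm high, stepped; leave alone; origin at the centre of its underside. It and the rosette may have swapped places
- jar: amber glass paint jar, 50 mm in diameter, 65 mm high; leave alone; origin at the centre of its underside
- tape: roll of paper tape lying flat, 100 mm outside, 76 mm inside diameter, 24 mm high; leave alone; origin at the centre of its underside
There are look-alikes about, which are no part of the job. Leave any purple or turquoise look-alike of the part that bears panel alone.

How it is judged:
On the way, in this order (a step that is already met when the one before it is completed fails the run):
1. the burnisher's tip touches the panel within 9 mm of the start of the line (brass disc) (horizontal distance between tip and seam_start below 0.009 m and contact force between burnisher and panel above 0.2 N), for 0.05 s.
2. it touches the panel within 9 mm of the middle of the first leg (horizontal distance between tip and seam_a below 0.009 m and contact force between burnisher and panel above 0.2 N), for 0.05 s.
3. it touches the panel within 9 mm of the bend (horizontal distance between tip and seam_bend below 0.009 m and contact force between burnisher and panel above 0.2 N), for 0.05 s.
4. it touches the panel within 9 mm of the middle of the second leg (horizontal distance between tip and seam_b below 0.009 m and contact force between burnisher and panel above 0.2 N), for 0.05 s.
5. it touches the panel within 9 mm of the end of the line (horizontal distance between tip and seam_end below 0.009 m and contact force between burnisher and panel above 0.2 N), for 0.05 s.
6. the burnisher hangs in its fork again and is let go (horizontal distance between burnisher and fork below 0.014 m and height (world z) of burnisher between 0.015 and 0.026 m and angle between burnisher's own z axis and vertical below 0.12 rad and contact force between the fingers and burnisher below 0.1 N), for 0.2 s.
7. the rosette lies on the panel over the bend and is let go (horizontal distance between rosette and seam_bend below 0.009 m and angle between rosette's own z axis and vertical below 0.1 rad and z of rosette in the frame of seam_bend between -0.004 and 0.004 m and contact force between the fingers and rosette below 0.1 N), for 0.2 s.
At the end, for the whole second after the job is handed in: Burnisher upright in the fork (axis within 14 mm of the fork point, tip 15 to 26 mm up, tilt under 0.12 rad); rosette flat, face up on the panel (tilt under 0.1 rad, underside within 4 mm of its top), centre within 9 mm of the bend; both let go and at rest (all of step 6 and all of step 7 and linear speed of each of burnisher, rosette below 0.03 m/s); the robot touches nothing.
It fails at once if anything presses the panel with more than 10 N (contact force between anything else and panel above 10 N).
It fails at once if the rosette is gripped with more than 15 N (both fingers' forces together more than 30 N) (contact force between the fingers and rosette above 30 N).
It fails at once if the burnisher rubs the panel more than 9 mm beside the line, or more than 12 mm past its ends (contact force between burnisher and panel above 0.2 N and not (y of tip in the frame of seam_a between -0.009 and 0.009 m and x of tip in the frame of seam_a between -0.0615 and 0.0615 m) and not (y of tip in the frame of seam_b between -0.009 and 0.009 m and x of tip in the frame of seam_b between -0.0525 and 0.0525 m)).
It fails at once if the burnisher moves faster than 0.10 m/s while it touches the panel (contact force between burnisher and panel above 0.2 N and linear speed of burnisher above 0.1 m/s).
It fails at once if the square boss, the jar or the roll of tape is moved more than 15 mm (distance of any of square_boss, jar, tape from where it was at the start of the episode above 0.015 m).
It also fails if it takes over 72 s, if anything falls off the work surface, if the arm or the gripper's body presses on something with over 40 N, if the wrist force passes 120 N, or if a joint passes its speed limit or range.

## Working session

There is one attempt and no reset: what is moved stays moved. The work goes in short steps, Python scripts to look and compute and a tool call to move; the robot and the scene stay as the last step left them, time stands still between calls to the robot, and variables do not carry over. Pictures are saved under pics/ and viewed, at most 14 in all, crops included, and the job is handed in when it is done.

Besides the shell and the picture viewer there is one more tool, called after "Emit:" as a command line: name --argument value ..., lists and objects as JSON in quotes. arm_command: Moves the arm, as the interface text tells. Its arguments: {"type":"object","properties":{"rows":{"type":"array"},"newtons":{"type":"number"}},"required":["rows"]}

```bash
ls; mkdir -p pics
python3 - <<'E'
from station import get_obs, cams, job, bot
import cv2, numpy as np
for n in ("top","side"):
    im=cams.read_camera(n); cv2.imwrite(f"pics/{n}0.png",im[:,:,::-1])
    p=cams.camera_params(n); print(n,np.round(p["K"],1).tolist(),np.round(p["extrinsics"],3).tolist())
print(bot.grip_point_offset); o=get_obs()
print({k:np.round(v,3).tolist() for k,v in o.items()})
E
```

```text
pics
top [[500.4, 0.0, 316.4], [0.0, 500.4, 246.0], [0.0, 0.0, 1.0]] [[0.015, -0.996, 0.091, 0.392], [-1.0, -0.016, -0.004, -0.075], [0.005, -0.091, -0.996, 1.2], [0.0, 0.0, 0.0, 1.0]]
side [[495.1, 0.0, 321.7], [0.0, 495.1, 229.3], [0.0, 0.0, 1.0]] [[-0.881, -0.371, 0.296, 0.154], [-0.474, 0.673, -0.568, 0.602], [0.012, -0.64, -0.768, 0.951], [0.0, 0.0, 0.0, 1.0]]
0.0187
{'t': 0.1, 'q': [1.234, 0.478, 0.022, 1.556, -0.012, 1.109, -0.083], 'joint_vel': [0.001, -0.0, 0.0, -0.002, 0.0, -0.002, 0.0], 'joint_torque': [0.003, -59.776, 1.613, -28.195, 0.013, 0.005, -0.0], 'eef_pos': [0.153, -0.657, 0.23], 'tool_rot': [-0.001, 0.993, 0.114, -0.0], 'contact_force': [-0.052, -0.768, 0.127], 'torque': [0.007, -0.011, -0.008], 'grasp_force': 0.0, 'gripper_width': 1.002}
```

View pics/top0.png

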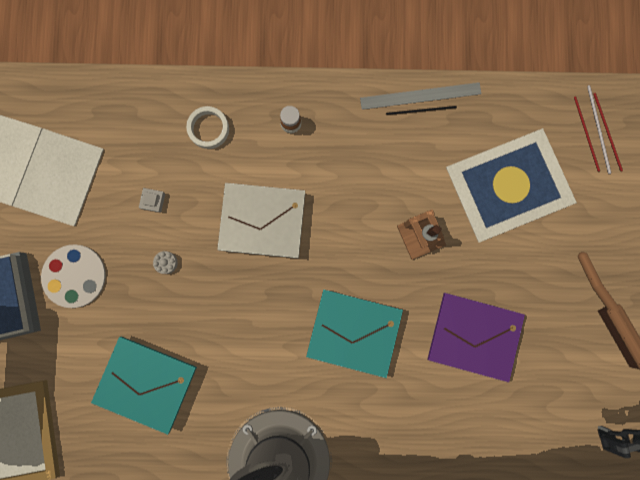

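View pics/side0.png

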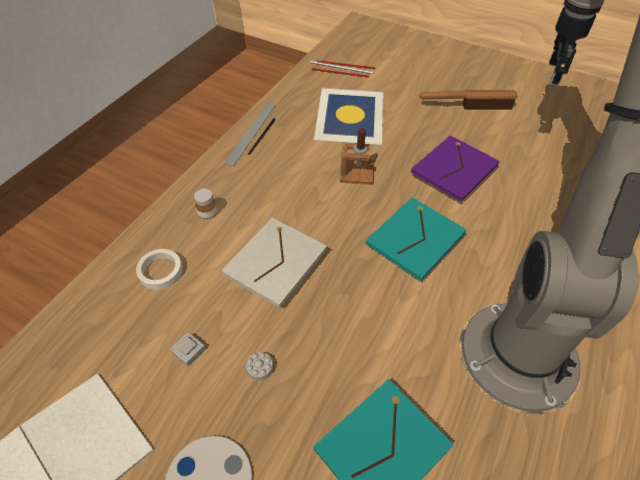

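Candidates (top view):
- **Panel:** white at (262,221). The look-alikes are turquoise at (355,334) and (148,386), and purple at (478,338). The white one is right: disc (295,206), bend (260,229), end (228,217).
- **Rosette:** round and beaded at (166,263). The square boss is at (152,200), and the jar (290,119) and tape (208,128) are to be left alone.
- **Burnisher:** in the wooden rest at (430,232). The brush at (600,300) and the rods are not it.

Next is one close crop to check the choice.

```bash
cat > h.py <<'E'
import numpy as np, cv2
from station import get_obs, cams, job, bot
P={n:cams.camera_params(n) for n in("top","side")}
def ray(n,uv):
    E=np.array(P[n]["extrinsics"]);d=E[:3,:3]@np.linalg.inv(P[n]["K"])@[uv[0],uv[1],1];return E[:3,3],d
def plane(n,uv,z):
    c,d=ray(n,uv);return c+d*(z-c[2])/d[2]
def proj(n,X):
    E=np.array(P[n]["extrinsics"]);p=np.array(P[n]["K"])@(E[:3,:3].T@(np.array(X)-E[:3,3]));return p[:2]/p[2]
def tri(a,b):
    (c1,d1),(c2,d2)=ray("top",a),ray("side",b)
    s=np.linalg.lstsq(np.c_[d1,-d2],c2-c1,rcond=None)[0]
    p,q=c1+s[0]*d1,c2+s[1]*d2;return (p+q)/2,np.linalg.norm(p-q)
def crop(n,im,u,v,w,h,s):
    return cv2.resize(im[v:v+h,u:u+w],None,fx=s,fy=s,interpolation=cv2.INTER_CUBIC)
E
python3 - <<'E'
from h import *
t=cv2.imread("pics/top0.png");s=cv2.imread("pics/side0.png")
a=crop("top",t,395,205,60,60,6);b=crop("side",s,330,125,60,60,6)
c=crop("top",t,213,178,100,60,4);c2=crop("side",s,215,205,100,60,4)
cv2.imwrite("pics/c.png",np.vstack([np.hstack([a,b,np.zeros((360,80,3),np.uint8)]),np.hstack([c,c2])]))
for n,pts in (("top",[(295,206),(260,229),(228,217)]),("side",[(279.5,229),(283,261),(255,281)])):
    for p in pts: print(n,p,plane(n,p,.038).round(4))
for n,p in(("top",(166,262)),("side",(259.5,364))):print(plane(n,p,.024).round(4))
E
```

```text
top (295, 206) [ 0.5917 -0.0276  0.038 ]
top (260, 229) [0.5359 0.0531 0.038 ]
top (228, 217) [0.5631 0.1288 0.038 ]
side (279.5, 229) [ 0.5944 -0.0253  0.038 ]
side (283, 261) [0.5379 0.0519 0.038 ]
side (255, 281) [0.5637 0.1283 0.038 ]
[0.456  0.2734 0.024 ]
[0.4539 0.2822 0.024 ]
```

View pics/c.png

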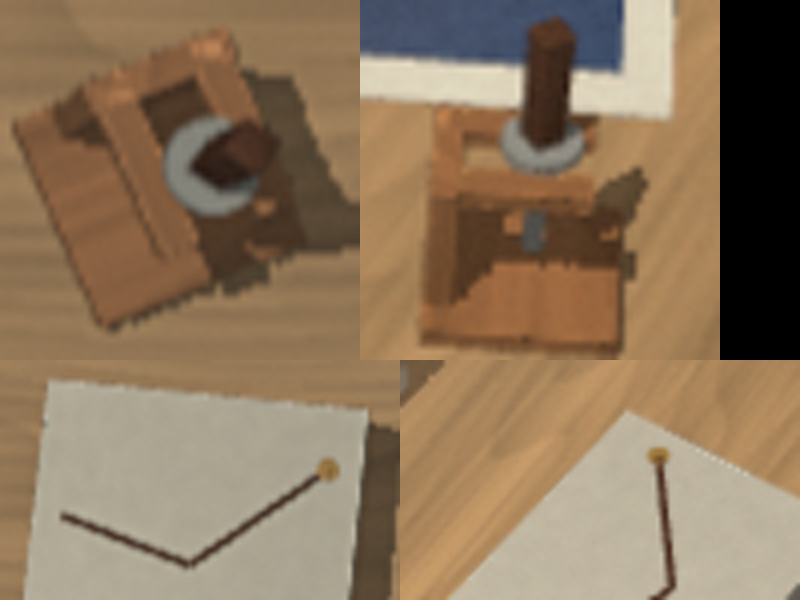

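The crop confirms the choice: the burnisher hangs in the rest's slot, with the post up-left in the top view and a yaw of about 25°. The white panel shows the brass disc at the right end of the line. Next I refine the collar, seam and rosette by masks and check the handle's yaw.

Run:
```python
from h import *
T=cv2.imread("pics/top0.png");S=cv2.imread("pics/side0.png")
def blob(im,f,box):
    u,v,w,h=box;m=np.zeros(im.shape[:2],np.uint8)
    m[v:v+h,u:u+w]=f(im[v:v+h,u:u+w].astype(int))*255
    n,l,st,c=cv2.connectedComponentsWithStats(m); k=1+np.argmax(st[1:,4]);return (l==k).astype(np.uint8),c[k],st[k]
B=lambda i:(i[...,0],i[...,1],i[...,2])
dark=lambda i:(i[...,2]<115)
brass=lambda i:(i[...,2]-i[...,0]>50)&(i[...,2]>120)
R={}
for n,im,b1,b2 in(("top",T,(222,198,78,36),(285,198,16,16)),("side",S,(245,222,50,66),(270,220,18,16))):
    m,c,st=blob(im,dark,b1); p=np.argwhere(m)[:,::-1]
    _,cb,sb=blob(im,brass,b2)
    # seam: fit quadrilateral-ish corners with approx triangle
    A,tr=cv2.minEnclosingTriangle(p.astype(np.float32)[:,None])
    print(n,"disc",cb.round(1),sb[4],plane(n,cb,.038).round(4),"tri",[(q.round(1).tolist(),plane(n,q,.038)[:2].round(4).tolist()) for q in tr[:,0]])
grey=lambda i:(abs(i[...,2]-i[...,0])<30)&(i[...,2]>95)
for n,im,b in(("top",T,(418,220,26,26)),("side",S,(350,140,24,18))):
    m,c,st=blob(im,grey,b);cn=max(cv2.findContours(m,0,1)[0],key=len)
    e=cv2.fitEllipse(cv2.convexHull(cn));print(n,"collar",st,np.round(e[0],1),np.round(e[1],1),plane(n,e[0],.085).round(4))
gr=lambda i:(i[...,2]-i[...,0]<45)
for n,im,b in(("top",T,(148,245,38,36)),("side",S,(240,345,40,38))):
    m,c,st=blob(im,gr,b);print(n,"ros",st,c.round(1),plane(n,c,.015).round(4))
a=crop("top",T,415,218,30,30,13);b=crop("side",S,350,122,30,40,13)[:390]
cv2.imwrite("pics/c2.png",np.hstack([a,b]))
```

```text
top disc [294.5 205. ] 26 [ 0.594  -0.0264  0.038 ] tri [([294.3999938964844, 206.3000030517578], [0.591, -0.0263]), ([227.60000610351562, 217.10000610351562], [0.5629, 0.1297]), ([260.1000061035156, 229.8000030517578], [0.534, 0.053])]
side disc [283.5 221.3] 32 [ 0.5987 -0.0508  0.038 ] tri [([280.0, 230.10000610351562], [0.5916, -0.0229]), ([254.1999969482422, 281.5], [0.5645, 0.1302]), ([283.29998779296875, 262.1000061035156], [0.5356, 0.0542])]
top collar [422 224  15  17 115] [429.8 232.3] [15.5 16.3] [ 0.5289 -0.3333  0.085 ]
side collar [354 145  13   9  66] [359.8 148.5] [ 9.5 13.1] [ 0.5307 -0.3315  0.085 ]
top ros [153 251  29  24 549] [166.9 262.6] [0.4552 0.2738 0.015 ]
side ros [246 352  31  29 679] [260.3 365.3] [0.4539 0.2807 0.015 ]
```

View pics/c2.png

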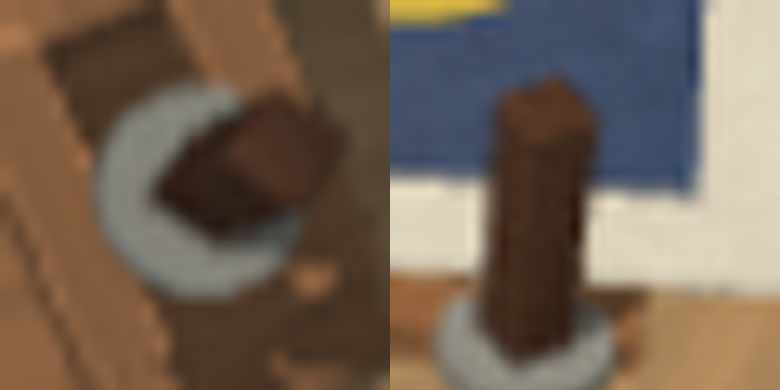

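Run:
```python
from h import *
def yaw(n,off,pts,z):
    w=[plane(n,(p[0]/13+off[0]-.5,p[1]/13+off[1]-.5),z) for p in pts]
    for a,b in zip(w,w[1:]):
        d=b-a;print(n,z,np.hypot(*d[:2]).round(4),np.degrees(np.arctan2(d[1],d[0])).round(1)%90)
    print("mean",np.mean(w,0).round(4))
yaw("top",(415,218),[(270,95),(340,130),(305,203),(235,165),(270,95)],.146)
yaw("top",(415,218),[(155,187),(225,240)],.086)
yaw("side",(350,122),[(107,100),(160,75),(208,120),(150,143),(107,100)],.146)
yaw("side",(350,122),[(95,335),(135,362),(180,345)],.086)
T=cv2.imread("pics/top0.png");S=cv2.imread("pics/side0.png")
for n,im,c in(("top",T,(166,262)),("side",S,(259,364))):
    g=cv2.cvtColor(im,6)
    for k in(0,1):
        r=im[c[1],c[0]-20:c[0]+24] if k==0 else im[c[1]-20:c[1]+24,c[0]]
        print(n,k,(r[:,2].astype(int)-r[:,0]).tolist(),r[:,1].tolist())
```

```text
top 0.146 0.0127 63.900000000000006
top 0.146 0.0134 64.4
top 0.146 0.0129 62.0
top 0.146 0.013 63.5
mean [ 0.5305 -0.3333  0.146 ]
top 0.086 0.015 53.2
mean [ 0.525  -0.3316  0.086 ]
side 0.146 0.0134 64.3
side 0.146 0.0162 60.599999999999994
side 0.146 0.0137 59.7
side 0.146 0.0151 59.2
mean [ 0.5329 -0.3319  0.146 ]
side 0.086 0.0112 71.80000000000001
side 0.086 0.0108 57.8
mean [ 0.5302 -0.3317  0.086 ]
top 0 [64, 64, 64, 66, 66, 67, 61, 31, 21, 21, 18, 13, 16, 23, 22, 23, 22, 22, 19, 16, 12, 12, 23, 22, 22, 21, 17, 14, 18, 14, 10, 21, 35, 35, 33, 39, 64, 62, 62, 62, 61, 61, 61, 61] [123, 122, 123, 123, 124, 122, 123, 141, 148, 142, 121, 96, 113, 148, 149, 154, 151, 143, 128, 109, 85, 87, 148, 148, 140, 135, 110, 103, 118, 101, 74, 71, 71, 70, 68, 77, 122, 121, 118, 118, 119, 119, 118, 116]
top 1 [65, 68, 64, 61, 61, 62, 62, 60, 55, 31, 21, 23, 23, 23, 21, 21, 20, 16, 12, 11, 12, 11, 11, 18, 22, 21, 18, 15, 15, 14, 15, 22, 47, 61, 63, 62, 61, 62, 60, 61, 63, 65, 63, 63] [123, 128, 123, 116, 115, 119, 119, 111, 107, 127, 149, 148, 145, 147, 143, 142, 137, 109, 82, 84, 85, 79, 83, 
[... 208 characters left out ...]
9, 26, 26, 24, 22, 20, 19, 24, 27, 24, 36, 42, 42, 52, 71, 74, 75, 80, 79, 76] [132, 130, 133, 136, 131, 122, 130, 159, 164, 164, 154, 149, 157, 164, 164, 156, 166, 177, 180, 176, 171, 157, 137, 115, 124, 158, 161, 153, 145, 132, 125, 145, 162, 114, 77, 70, 69, 87, 120, 120, 124, 129, 130, 127]
side 1 [77, 82, 84, 84, 83, 81, 79, 69, 35, 28, 26, 24, 23, 26, 24, 21, 23, 25, 25, 27, 26, 26, 26, 24, 24, 27, 26, 25, 25, 26, 27, 28, 25, 19, 20, 20, 36, 78, 81, 80, 79, 77, 74, 73] [126, 131, 137, 138, 136, 132, 130, 137, 157, 164, 163, 153, 143, 163, 157, 139, 133, 152, 162, 168, 171, 165, 155, 145, 147, 164, 160, 149, 152, 163, 165, 165, 158, 125, 120, 126, 141, 129, 130, 132, 129, 125, 121, 119]
```

Handle flats lie at about 62°/−28°, burnisher axis at about (0.531, −0.3325). I'll turn the tool x to 62° and go above it.

Emit:
arm_command --rows '[[[85,0.7,0.6,0,1],[85,0.7,0.6,0,1],[85,0.7,0.6,0,1],[85,0.7,0.6,0,1],[85,0.7,0.6,0,1],[85,0.7,0.6,0,1],[85,0.7,0.6,0,1],[85,0.7,0.6,0,1],[85,0.7,0.6,0,1],[85,0,0,0,1]]]'

```text
t: 1.35
eef_pos: [0.5352, -0.3276, 0.231]
tool_rot: [-0.001, 0.868, 0.497, 0.001]
contact_force: [-0.3, -0.8, 0.1]
gripper_width: 0.997
grasp_force: 0.0
```

Emit:
arm_command --rows '[[[85,0,0,0,0.5],[85,0,0,0,0],[85,0,0,-0.5,0],[85,0,0,-0.5,0],[85,0,0,0,0],[85,0,0,0,0],[85,0,0,0,0],[85,0,0,0,0],[85,0,0,0,0],[85,0,0,0,0]]]'

```text
t: 2.6
eef_pos: [0.5312, -0.3334, 0.1715]
tool_rot: [0.0, 0.861, 0.509, 0.0]
contact_force: [0.2, 0.1, -1.0]
gripper_width: 0.998
grasp_force: 0.0
```

Run:
```python
from h import *
T=cams.read_camera("top")[:,:,::-1];S=cams.read_camera("side")[:,:,::-1]
cv2.imwrite("pics/d.png",np.hstack([crop("",T,395,195,80,80,5),crop("",S,320,80,80,80,5)]))
print(get_obs()["eef_pos"],get_obs()["tool_rot"])
```

```text
[ 0.53111779 -0.33340379  0.17136626] [2.95497780e-05 8.60570977e-01 5.09330534e-01 1.08013903e-05]
```

View pics/d.png

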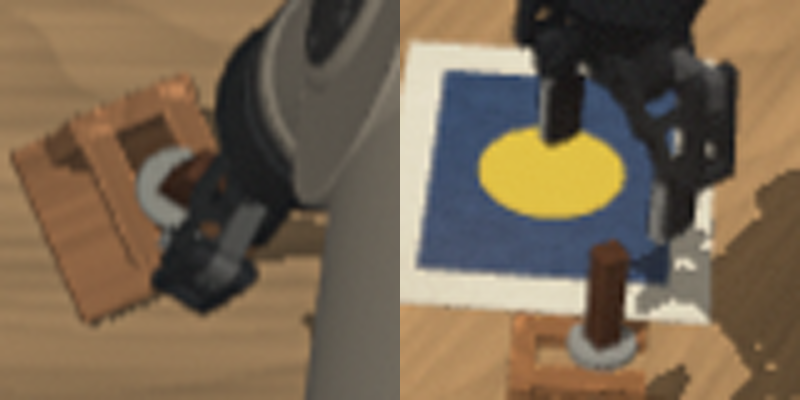

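The picture shows the open fingers astride the handle: top crop handle at (185,180), side crop handle top at (608,250), midway between the pads. Descend and close at 20 N, to learn the force scale as well.

Emit:
arm_command --rows '[[[85,0,0,-0.4,0],[85,0,0,-0.4,0],[85,0,0,-0.4,0],[85,0,0,0,0],[14,0,0,0,0],[14,0,0,0,0],[14,0,0,0,0],[14,0,0,0,0],[14,0,0,0,0],[14,0,0,0,0]]]' --newtons 20

```text
t: 3.95
eef_pos: [0.5312, -0.3335, 0.0998]
tool_rot: [0.0, 0.861, 0.509, 0.0]
contact_force: [-0.8, 1.3, 4.7]
gripper_width: 0.183
grasp_force: 24.3
```

Emit:
arm_command --rows '[[[15.4,0,0,0,0],[15.4,0,0,0,0],[15.4,0,0,0,0],[15.4,0,0,0,0],[15.4,0,0,0,0],[15.4,0,0,0,0],[15.4,0,0,0,0],[15.4,0,0,0,0],[15.4,0,0,0,0],[15.4,0,0,0,0]]]' --newtons 20

```text
t: 5.2
eef_pos: [0.5313, -0.3335, 0.0998]
tool_rot: [0.0, 0.861, 0.509, 0.0]
contact_force: [-1.4, 0.0, 5.1]
gripper_width: 0.186
grasp_force: 24.4
```

Emit:
arm_command --rows '[[[16.5,0,0,0,0],[16.5,0,0,0,0],[16.5,0,0,0,0],[16.5,0,0,0,0],[16.5,0,0,0,0],[16.5,0,0,0,0],[16.5,0,0,0,0],[16.5,0,0,0,0],[16.5,0,0,0,0],[16.5,0,0,0,0]]]' --newtons 20

```text
t: 6.45
eef_pos: [0.5311, -0.3335, 0.0994]
tool_rot: [0.0, 0.861, 0.509, 0.0]
contact_force: [0.2, -0.0, 0.7]
gripper_width: 0.189
grasp_force: 0.1
```

Force responds to position: 16.5 mm gave 0.1 N and 15.4 mm gave 24 N, so gentle gripping by opening will work. Now a firm grip on the burnisher and lift straight up.

Emit:
arm_command --rows '[[[5,0,0,0,0],[5,0,0,0,0],[5,0,0,0,0],[5,0,0,0,0],[5,0,0,0.4,0],[5,0,0,0.4,0],[5,0,0,0.4,0],[5,0,0,0.4,0],[5,0,0,0,0],[5,0,0,0,0]]]' --newtons 60

```text
t: 7.7
eef_pos: [0.5304, -0.3332, 0.194]
tool_rot: [-0.001, 0.861, 0.509, -0.0]
contact_force: [0.9, 0.1, -2.4]
gripper_width: 0.181
grasp_force: 58.6
```

Emit:
arm_command --rows '[[[5,0.15,0.7,0,0],[5,0.15,0.7,0,0],[5,0.15,0.7,0,0],[5,0.15,0.7,0,0],[5,0.15,0.7,0,0],[5,0.15,0.7,0,0],[5,0.15,0.7,0,0],[5,0,0.2,0,0],[5,0,0,0,0],[5,0,0,0,0]]]'

```text
t: 8.95
eef_pos: [0.5936, -0.0296, 0.1946]
tool_rot: [0.0, 0.861, 0.508, -0.001]
contact_force: [-0.3, -0.9, -1.9]
gripper_width: 0.181
grasp_force: 58.6
```

Run:
```python
from h import *
T=cams.read_camera("top")[:,:,::-1];S=cams.read_camera("side")[:,:,::-1]
cv2.imwrite("pics/e.png",np.hstack([crop("",T,230,150,100,100,4),crop("",S,220,140,100,100,4)]))
o=get_obs();print(o["t"],o["eef_pos"],o["tool_rot"],o["contact_force"],o["gripper_width"])
```

```text
9.05 [ 0.59384536 -0.02950093  0.19499938] [ 2.27712948e-04  8.61262705e-01  5.08159725e-01 -4.41690791e-04] [-0.21728447  0.68275802 -0.93742645] 0.18000521171630568
```

View pics/e.png

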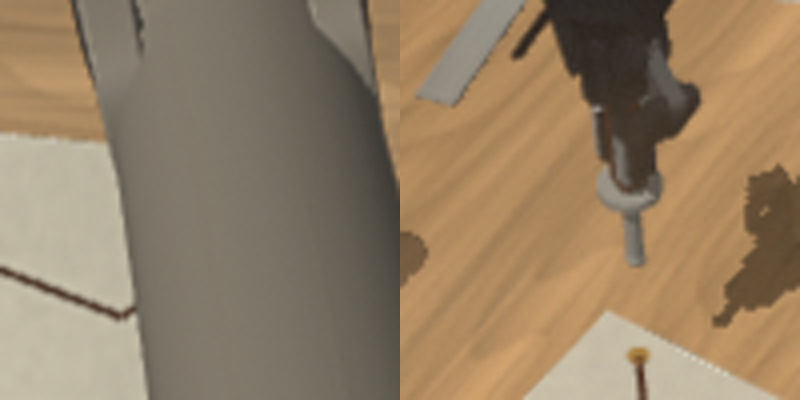

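The side crop shows the burnisher upright, tip at (637,265) above the disc at (638,354). Verify the tip by projection, and go down to just above the panel.

Run:
```python
from h import *
o=get_obs();p=o["eef_pos"].copy();p[2]-=.0795;print(p,"pred",proj("side",p),"seen",(279.3,206.2), plane("side",(279.3,206.2),p[2]))
```

```text
[ 0.59384536 -0.02950093  0.11549938] pred [278.82899926 206.10109206] seen (279.3, 206.2) [ 0.59274543 -0.02975871  0.11549938]
```

Emit:
arm_command --rows '[[[5,0,0.05,-0.3,0],[5,0,0,-0.3,0],[5,0,0,-0.3,0],[5,0,0,-0.1,0],[5,0,0,-0.05,0],[5,0,0,-0.05,0],[5,0,0,0,0],[5,0,0,0,0],[5,0,0,0,0],[5,0,0,0,0]]]'

```text
t: 10.3
eef_pos: [0.5942, -0.0244, 0.1295]
tool_rot: [0.0, 0.861, 0.509, 0.0]
contact_force: [0.6, -0.1, -1.3]
gripper_width: 0.181
grasp_force: 58.6
```

Emit:
arm_command --rows '[[[5,0,-0.02,-0.04,0],[5,0,0,-0.04,0],[5,0,0,-0.04,0],[5,0,0,-0.04,0],[5,0,0,-0.04,0],[5,0,0,-0.04,0],[5,0,0,-0.02,0],[5,0,0,0,0],[5,0,0,0,0],[5,0,0,0,0]]]'

```text
t: 11.55
eef_pos: [0.5941, -0.0256, 0.1138]
tool_rot: [0.0, 0.861, 0.509, 0.0]
contact_force: [-0.9, -0.3, 1.7]
gripper_width: 0.177
grasp_force: 58.9
```

Contact is about 3 N. Rub towards the bend at about 5 cm/s.

Emit:
arm_command --rows '[[[5,-0.06,0.082,0,0],[5,-0.06,0.082,0,0],[5,-0.06,0.082,0,0],[5,-0.06,0.082,0,0],[5,-0.06,0.082,0,0],[5,-0.06,0.082,0,0],[5,-0.06,0.082,0,0],[5,-0.06,0.082,0,0],[5,0,0,0,0],[5,0,0,0,0]]]'

```text
t: 12.8
eef_pos: [0.5648, 0.0143, 0.1135]
tool_rot: [-0.0, 0.86, 0.51, -0.0]
contact_force: [-1.3, 0.6, 0.8]
gripper_width: 0.179
grasp_force: 58.9
```

Run:
```python
from h import *
T=cams.read_camera("top")[:,:,::-1];S=cams.read_camera("side")[:,:,::-1]
cv2.imwrite("pics/f.png",np.hstack([crop("",T,210,170,100,100,4),crop("",S,230,190,100,100,4)]))
o=get_obs();print(o["t"],o["eef_pos"],o["contact_force"])
```

```text
12.9 [0.56510992 0.01397228 0.11358655] [-0.81728139  0.83279017  2.16248447]
```

View pics/f.png

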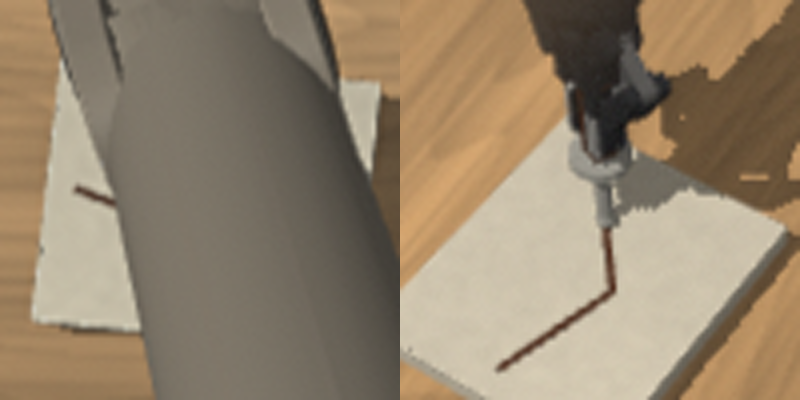

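The side crop shows the tip on the line at (605,225), about halfway along the first leg. Go on round the bend.

Emit:
arm_command --rows '[[[5,-0.06,0.081,0,0],[5,-0.06,0.081,0,0],[5,-0.06,0.081,0,0],[5,-0.06,0.081,0,0],[5,-0.06,0.081,0,0],[5,-0.06,0.081,0,0],[5,-0.06,0.081,0,0],[5,-0.055,0.08,0,0],[5,0,0,0,0],[5,0,0,0,0]]]'

```text
t: 14.15
eef_pos: [0.5364, 0.0531, 0.1135]
tool_rot: [-0.0, 0.86, 0.509, -0.0]
contact_force: [-0.3, 0.7, 1.6]
gripper_width: 0.182
grasp_force: 58.9
```

Emit:
arm_command --rows '[[[5,0.034,0.098,0,0],[5,0.034,0.098,0,0],[5,0.034,0.098,0,0],[5,0.034,0.098,0,0],[5,0.034,0.098,0,0],[5,0.034,0.098,0,0],[5,0.034,0.098,0,0],[5,0,0,0,0],[5,0,0,0,0],[5,0,0,0,0]]]'

```text
t: 15.4
eef_pos: [0.5513, 0.094, 0.1139]
tool_rot: [-0.0, 0.861, 0.509, 0.0]
contact_force: [0.5, 0.5, 1.8]
gripper_width: 0.178
grasp_force: 58.9
```

Emit:
arm_command --rows '[[[5,0.034,0.096,0,0],[5,0.034,0.096,0,0],[5,0.034,0.096,0,0],[5,0.034,0.096,0,0],[5,0.034,0.096,0,0],[5,0.034,0.09,0,0],[5,0,0,0,0],[5,0,0,0,0],[5,0,0,0,0],[5,0,0,0,0]]]'

```text
t: 16.65
eef_pos: [0.5634, 0.128, 0.1138]
tool_rot: [-0.0, 0.861, 0.509, 0.0]
contact_force: [-0.3, 0.7, 1.2]
gripper_width: 0.184
grasp_force: 58.9
```

Run:
```python
from h import *
S=cams.read_camera("side")[:,:,::-1]
cv2.imwrite("pics/g.png",crop("",S,210,210,100,100,5))
```

```text
(no output)
```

View pics/g.png

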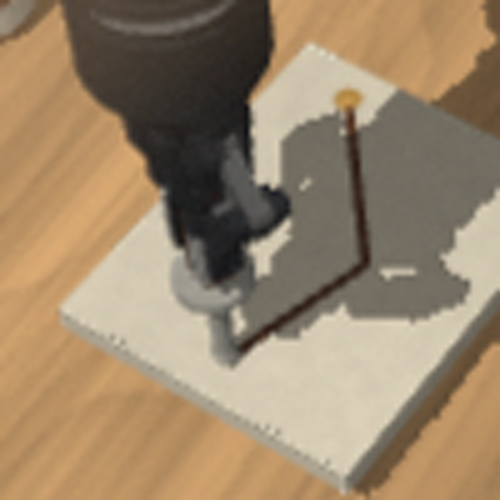

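The tip stands on the end of the line at (235,355). Lift and carry it back above the fork.

Emit:
arm_command --rows '[[[5,0,0,0.05,0],[5,0,0,0.2,0],[5,0,0,0.5,0],[5,0,0,0.7,0],[5,-0.05,-0.7,0,0],[5,-0.05,-0.7,0,0],[5,-0.05,-0.7,0,0],[5,-0.05,-0.7,0,0],[5,-0.05,-0.7,0,0],[5,-0.05,-0.7,0,0]]]'

```text
t: 17.95
eef_pos: [0.5447, -0.1257, 0.2013]
tool_rot: [0.0, 0.861, 0.509, -0.0]
contact_force: [0.2, -0.6, -1.5]
gripper_width: 0.176
grasp_force: 58.7
```

Emit:
arm_command --rows '[[[5,-0.05,-0.7,0,0],[5,-0.05,-0.7,0,0],[5,-0.05,-0.7,0,0],[5,-0.05,-0.7,0,0],[5,-0.04,-0.69,0,0],[5,0,0,0,0],[5,0,0,0,0],[5,0,0,0,0],[5,0,0,0,0],[5,0,0,0,0]]]'

```text
t: 19.2
eef_pos: [0.5311, -0.3329, 0.2008]
tool_rot: [0.0, 0.86, 0.51, 0.0]
contact_force: [0.7, 0.6, -1.2]
gripper_width: 0.178
grasp_force: 58.6
```

Run:
```python
from h import *
T=cams.read_camera("top")[:,:,::-1];S=cams.read_camera("side")[:,:,::-1]
cv2.imwrite("pics/i.png",np.hstack([crop("",T,395,195,80,80,5),crop("",S,320,95,80,80,5)]))
o=get_obs();print(o["t"],o["eef_pos"],o["tool_rot"]);p=o["eef_pos"].copy();p[2]-=.0795
print((proj("side",p)-[320,95])*5+[400,0])
```

```text
19.3 [ 0.53100278 -0.33316835  0.20073948] [-2.67138875e-05  8.60454649e-01  5.09527032e-01  1.10194270e-05]
[604.65924331 211.70368251]
```

View pics/i.png

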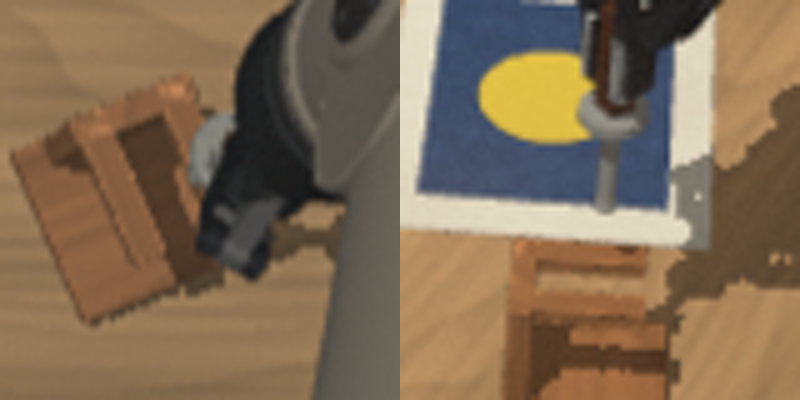

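The side crop shows the tip at (605,210), where it was predicted, upright over the slot. Lower it and release.

Emit:
arm_command --rows '[[[5,0,0,-0.25,0],[5,0,0,-0.3,0],[5,0,0,-0.3,0],[5,0,0,-0.3,0],[5,0,0,-0.2,0],[5,0,0,-0.1,0],[5,0,0,-0.1,0],[5,0,0,-0.07,0],[5,0,0,-0.04,0],[5,0,0,0,0]]]'

```text
t: 20.55
eef_pos: [0.531, -0.3335, 0.1012]
tool_rot: [0.0, 0.861, 0.509, 0.0]
contact_force: [-0.8, 0.6, -0.9]
gripper_width: 0.176
grasp_force: 58.6
```

Emit:
arm_command --rows '[[[20,0,0,0,0],[20,0,0,0,0],[20,0,0,0,0],[50,0,0,0,0],[85,0,0,0,0],[85,0,0,0,0],[85,0,0,0,0],[85,0,0,0,0],[85,0,0,0,0],[85,0,0,0.2,0]]]' --newtons 20

```text
t: 21.8
eef_pos: [0.5302, -0.3331, 0.1127]
tool_rot: [-0.001, 0.861, 0.509, -0.001]
contact_force: [-0.3, -0.8, -0.3]
gripper_width: 1.0
grasp_force: 0.0
```

Emit:
arm_command --rows '[[[85,0,0,0.7,0],[85,0,0,0.7,0],[85,-0.08,0.7,0,0],[85,-0.08,0.7,0,0],[85,-0.08,0.7,0,0],[85,-0.08,0.7,0,0],[85,-0.08,0.7,0,0],[85,-0.08,0.7,0,0],[85,-0.08,0.7,0,0],[85,-0.08,0.7,0,0]]]'

```text
t: 23.05
eef_pos: [0.4926, 0.0039, 0.1982]
tool_rot: [0.001, 0.861, 0.509, 0.001]
contact_force: [0.4, 0.8, 0.3]
gripper_width: 0.993
grasp_force: 0.0
```

Run:
```python
from h import *
T=cams.read_camera("top")[:,:,::-1].copy();S=cams.read_camera("side")[:,:,::-1].copy()
cv2.imwrite("pics/j.png",np.vstack([np.hstack([crop("",T,405,205,50,50,6),crop("",S,330,120,50,50,6)]),np.hstack([crop("",T,140,237,50,50,6),crop("",S,235,340,50,50,6)])]))
for n,c in(("top",(164.5,262.5)),("side",(258.5,366))): print(plane(n,c,.012).round(4))
T0=cv2.imread("pics/top0.png");S0=cv2.imread("pics/side0.png")
for a,b,(u,v) in((T,T0,(418,215)),(S,S0,(350,125))): print(np.abs(a[v:v+32,u:u+30].astype(int)-b[v:v+32,u:u+30]).mean())
print(get_obs()["eef_pos"])
```

```text
[0.4555 0.2805 0.012 ]
[0.4572 0.2826 0.012 ]
8.15625
7.994097222222222
[0.49231909 0.00780881 0.19837803]
```

View pics/j.png

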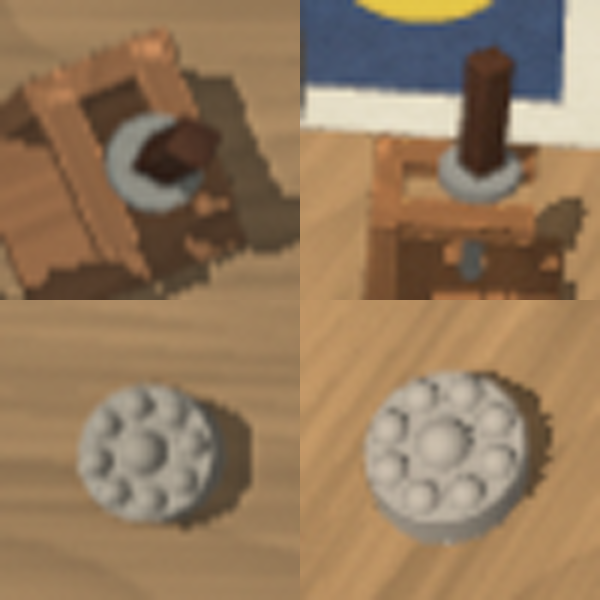

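The burnisher hangs in the fork as at the start: collar at (150,162) in the top crop and (478,172) in the side crop. The rosette is face up with its centre at about (149,454), which gives (0.4555, 0.280). Go there and descend.

Emit:
arm_command --rows '[[[85,-0.09,0.65,0,0],[85,-0.09,0.65,0,0],[85,-0.09,0.65,0,0],[85,-0.09,0.65,0,0],[85,-0.09,0.65,0,0],[85,-0.09,0.65,0,0],[85,-0.07,0.64,0,0],[85,0,0,0,0],[85,0,0,-0.5,0],[85,0,0,-0.5,0]]]'

```text
t: 24.4
eef_pos: [0.4571, 0.2735, 0.1371]
tool_rot: [0.001, 0.861, 0.509, 0.001]
contact_force: [0.4, -0.5, -0.3]
gripper_width: 0.995
grasp_force: 0.0
```

Emit:
arm_command --rows '[[[85,0,0,-0.5,0],[85,0,0,-0.5,0],[85,0,0,-0.4,0],[85,0,0,-0.3,0],[85,0,0,-0.2,0],[85,0,0,-0.1,0],[85,0,0,0,0],[85,0,0,0,0],[85,0,0,0,0],[85,0,0,0,0]]]'

```text
t: 25.65
eef_pos: [0.4561, 0.275, 0.0174]
tool_rot: [0.0, 0.861, 0.509, 0.0]
contact_force: [-0.4, -0.2, 0.5]
gripper_width: 1.0
grasp_force: 0.0
```

Emit:
arm_command --rows '[[[85,0,0.08,-0.1,0],[85,0,0,-0.1,0],[85,0,0,-0.07,0],[85,0,0,0,0],[70,0,0,0,0],[60,0,0,0,0],[58,0,0,0,0],[57,0,0,0,0],[56,0,0,0,0],[56,0,0,0,0]]]' --newtons 20

```text
t: 26.9
eef_pos: [0.4559, 0.2797, 0.0009]
tool_rot: [0.0, 0.861, 0.509, 0.0]
contact_force: [-0.5, -0.2, -0.8]
gripper_width: 0.656
grasp_force: 0.0
```

Emit:
arm_command --rows '[[[55.5,0,0,0,0],[55,0,0,0,0],[54.8,0,0,0,0],[54.6,0,0,0,0],[54.4,0,0,0,0],[54.2,0,0,0,0],[54.0,0,0,0,0],[54.0,0,0,0,0],[54.0,0,0,0,0],[54.0,0,0,0,0]]]'

```text
t: 28.15
eef_pos: [0.4559, 0.2797, 0.0009]
tool_rot: [-0.0, 0.861, 0.509, 0.0]
contact_force: [-0.1, -0.5, 0.6]
gripper_width: 0.634
grasp_force: 0.3
```

Emit:
arm_command --rows '[[[53.9,0,0,0,0],[53.9,0,0,0,0],[53.9,0,0,0,0],[53.9,0,0,0,0],[53.8,0,0,0,0],[53.8,0,0,0,0],[53.8,0,0,0,0],[53.8,0,0,0,0],[53.8,0,0,0,0],[53.8,0,0,0,0]]]'

```text
t: 29.4
eef_pos: [0.456, 0.2797, 0.001]
tool_rot: [0.0, 0.861, 0.509, 0.0]
contact_force: [-0.8, 0.1, 1.5]
gripper_width: 0.633
grasp_force: 2.5
```

Emit:
arm_command --rows '[[[53.7,0,0,0,0],[53.7,0,0,0,0],[53.6,0,0,0,0],[53.6,0,0,0,0],[53.5,0,0,0,0],[53.5,0,0,0,0],[53.5,0,0,0,0],[53.5,0,0,0,0],[53.5,0,0,0,0],[53.5,0,0,0,0]]]'

```text
t: 30.65
eef_pos: [0.4559, 0.2797, 0.0009]
tool_rot: [-0.0, 0.861, 0.509, 0.0]
contact_force: [-1.8, 0.1, 4.9]
gripper_width: 0.63
grasp_force: 7.4
```

Emit:
arm_command --rows '[[[53.5,0,0,0.05,0],[53.5,0,0,0.1,0],[53.5,0,0,0.2,0],[53.5,0,0,0.3,0],[53.5,0,0,0.3,0],[53.5,0,0,0.3,0],[53.5,0,0,0.25,0],[53.5,0,0,0.1,0],[53.5,0,0,0,0],[53.5,0,0,0,0]]]'

```text
t: 31.9
eef_pos: [0.4556, 0.2794, 0.0963]
tool_rot: [0.0, 0.861, 0.509, -0.001]
contact_force: [0.2, 0.4, 0.0]
gripper_width: 0.626
grasp_force: 7.4
```

Run:
```python
from h import *
T=cams.read_camera("top")[:,:,::-1].copy();S=cams.read_camera("side")[:,:,::-1].copy()
m=(S[...,2].astype(int)-S[...,0]<35)&(S[...,1]>100)
o=get_obs();p=o["eef_pos"];print(p,o["grasp_force"],proj("side",p),proj("side",[.4555,.28,.02]))
S0=cv2.imread("pics/side0.png")
print("old spot now", S[364,250:270].mean(0), "before",S0[364,250:270].mean(0))
u,v=proj("side",p).astype(int);cv2.imwrite("pics/k.png",crop("",S,u-40,v-40,80,80,6))
```

```text
[0.45551242 0.27945727 0.09625537] 7.370898798108101 [256.2921676  345.80173481] [259.58664214 363.59180439]
old spot now [103.6  152.3  195.55] before [139.2  153.35 163.2 ]
```

The old spot now shows bare wood, and the grip holds at 7.4 N. Carry it over the bend.

Emit:
arm_command --rows '[[[53.5,0.07,-0.2,0,0],[53.5,0.17,-0.47,0,0],[53.5,0.17,-0.47,0,0],[53.5,0.17,-0.47,0,0],[53.5,0.17,-0.47,0,0],[53.5,0.17,-0.47,0,0],[53.5,0.17,-0.47,0,0],[53.5,0.17,-0.47,0,0],[53.5,0.1,-0.29,0,0],[53.5,0,0,0,0]]]'

```text
t: 33.25
eef_pos: [0.5376, 0.0512, 0.0966]
tool_rot: [0.0, 0.861, 0.508, -0.0]
contact_force: [-0.7, 0.9, -0.7]
gripper_width: 0.629
grasp_force: 7.4
```

Emit:
arm_command --rows '[[[53.5,0,0,-0.2,0],[53.5,0,0,-0.2,0],[53.5,0,0,-0.2,0],[53.5,0,0,-0.1,0],[53.5,0,0,-0.1,0],[53.5,0,0,0,0],[53.5,0,0,0,0],[53.5,0,0,0,0],[53.5,0,0,0,0],[53.5,0,0,0,0]]]'

```text
t: 34.5
eef_pos: [0.5376, 0.0529, 0.049]
tool_rot: [0.0, 0.861, 0.509, 0.0]
contact_force: [0.4, 0.0, -1.5]
gripper_width: 0.628
grasp_force: 7.4
```

Run:
```python
from h import *
S=cams.read_camera("side")[:,:,::-1].copy()
o=get_obs();p=o["eef_pos"];print(p,o["grasp_force"],o["contact_force"])
cv2.imwrite("pics/l.png",crop("",S,230,200,100,100,5))
for X in([p[0],p[1],p[2]-.001],[.537,.0525,.038]):print((proj("side",X)-[230,200])*5)
```

```text
[0.53756304 0.05289574 0.04901497] 7.378515377640724 [ 0.20988807  0.05741407 -0.69857494]
[263.45475617 293.73488473]
[266.04340997 306.68117314]
```

View pics/l.png

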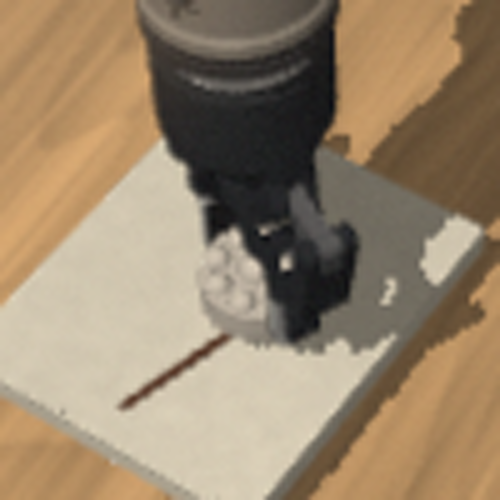

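The rosette is held level over the bend; its left edge at (200,295) fits a centre near (263,294). Lower it gently and open in small steps.

Emit:
arm_command --rows '[[[53.5,0,0,-0.04,0],[53.5,0,0,-0.04,0],[53.5,0,0,-0.03,0],[53.5,0,0,-0.03,0],[53.5,0,0,-0.02,0],[53.5,0,0,-0.01,0],[53.5,0,0,-0.01,0],[53.5,0,0,0,0],[53.5,0,0,0,0],[53.5,0,0,0,0]]]'

```text
t: 35.8
eef_pos: [0.5376, 0.053, 0.0382]
tool_rot: [0.0, 0.861, 0.509, 0.0]
contact_force: [-0.8, 0.4, -0.2]
gripper_width: 0.627
grasp_force: 7.4
```

Emit:
arm_command --rows '[[[53.8,0,0,0,0],[54,0,0,0,0],[54.5,0,0,0,0],[55,0,0,0,0],[57,0,0,0,0],[60,0,0,0,0],[66,0,0,0,0],[75,0,0,0,0],[85,0,0,0,0],[85,0,0,0,0]]]'

```text
t: 37.05
eef_pos: [0.5375, 0.0529, 0.0381]
tool_rot: [0.0, 0.861, 0.509, 0.0]
contact_force: [-0.1, 0.6, -1.1]
gripper_width: 1.0
grasp_force: 0.0
```

Emit:
arm_command --rows '[[[85,0,0,0.1,0],[85,0,0,0.3,0],[85,0,0,0.6,0],[85,0,0,0.7,0],[85,0,0,0.7,0],[85,-0.2,-0.6,0,0],[85,-0.2,-0.7,0,0],[85,0,-0.7,0,0],[85,0,-0.7,0,0],[85,0,0,0,0]]]'

```text
t: 38.3
eef_pos: [0.5132, -0.1131, 0.1832]
tool_rot: [0.001, 0.862, 0.507, -0.0]
contact_force: [0.5, 0.0, 0.3]
gripper_width: 0.994
grasp_force: 0.0
```

Run:
```python
from h import *
T=cams.read_camera("top")[:,:,::-1].copy();S=cams.read_camera("side")[:,:,::-1].copy()
print(get_obs()["t"],get_obs()["eef_pos"],np.abs(get_obs()["joint_vel"]).max())
cv2.imwrite("pics/m.png",np.vstack([np.hstack([crop("",T,210,175,100,75,4),crop("",S,220,210,100,75,4)]),np.hstack([crop("",T,390,200,100,70,4),crop("",S,310,115,100,70,4)])]))
X=[.537,.0525,.058]
print((proj("top",X)-[210,175])*4,(proj("side",X)-[220,210])*4+[400,0])
```

```text
38.4 [ 0.51366726 -0.1090047   0.18311499] 0.021920818983660283
[197.42938393 209.85668195] [651.11886513 184.30146569]
```

View pics/m.png

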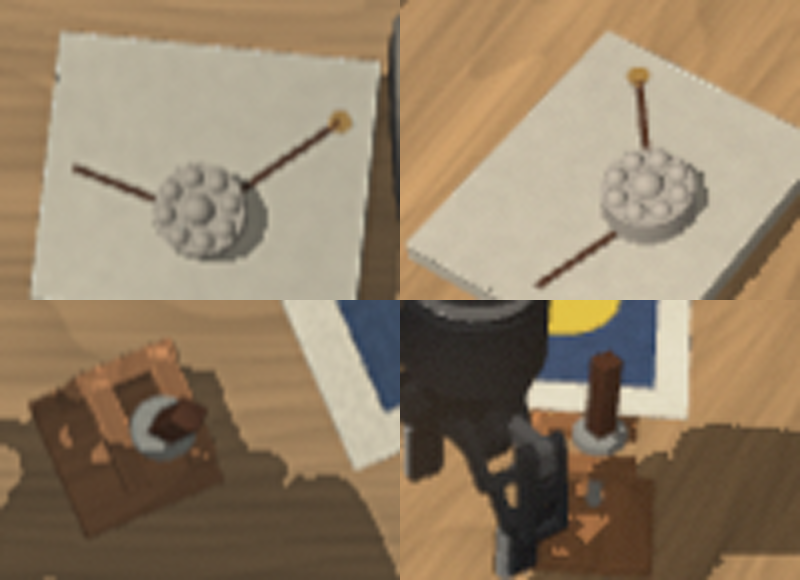

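The rosette lies flat and face up: its centre is at (200,209) in the top crop against a predicted (197,210). The burnisher hangs upright in the fork and the arm is clear.

```bash
python3 -c "
from station import job
print(job.hand_in())"
```

```text
the job is handed in; nothing more can be done
None
```

The line was rubbed from disc to end at about 3 N and 5 cm/s, the burnisher was hung back in its fork, the rosette was placed over the bend, and the job was handed in; hand-in returned no verdict.

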